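# Find the parts case with the loose part inside

### The job

One of the three closed parts cases on the board has a loose part in it: starting with the robot's left-hand case and working to the right, lift each about a hand's width (8 to 10 cm) above the board, give it several brisk back-and-forth shakes, tipping it end to end to feel whether something runs inside, and set it back on its place without dropping it. Then hold the one that rattles out over the round dark rubber mat, level and still, roughly 15 cm up, and finish while still holding it there, the two others standing on their places; if the last case is the one, it need not be set back first. Leave everything else on the bench alone.

Things in the scene. Friction and masses are not known exactly. Their poses are not given: they have to be found in the camera images.
- case_left_center (a point): closed aluminium parts case, 120 mm long (its x), 62 mm wide (its y, the way to grasp it), 50 mm high, 0.35 to 0.45 kg, weight random; lid fast. Point: its centre, 25 mm above its underside; z up when it stands. At the start it is the left one as the robot sees the board (the robot's left, +y), standing on place_left, in line with the board
- case_middle_center (a point): closed aluminium parts case, 120 mm long (its x), 62 mm wide (its y, the way to grasp it), 50 mm high, 0.35 to 0.45 kg, weight random; lid fast. Point: its centre, 25 mm above its underside; z up when it stands. At the start it is the middle one as the robot sees the board (between the two others), standing on place_middle, in line with the board
- case_right_center (a point): closed aluminium parts case, 120 mm long (its x), 62 mm wide (its y, the way to grasp it), 50 mm high, 0.35 to 0.45 kg, weight random; lid fast. Point: its centre, 25 mm above its underside; z up when it stands. At the start it is the right one as the robot sees the board (the robot's right, -y), standing on place_right, in line with the board
- place_left (a point): the left place on the board's upper face, where the middle of the underside of the left case belongs (within 30 mm). The places lie 135 mm apart
- place_middle (a point): the middle place on the board's upper face, where the middle of the underside of the middle case belongs (within 30 mm). The places lie 135 mm apart
- place_right (a point): the right place on the board's upper face, where the middle of the underside of the right case belongs (within 30 mm). The places lie 135 mm apart
- board: fixed plywood, 140 (x) by 430 (y) by 12 mm; origin under its centre; y to the robot's left along the row. In one case, unseen and different each time, a 36 mm, 190 g ball runs 74 mm along x, 16 along y; tip or jerk the case end to end and it rolls to the low end, moving the case's centre of gravity some 17 mm that way (0.07 N m at the wrist). The others are packed solid: none moves
- mat_top (a point): centre of the upper face of the round dark rubber hand-over mat, 120 mm across and 3 mm thick, fixed on the bench beyond the board, away from the robot
- screwdriver: loose screwdriver lying on the near side of the board; leave it
- tape: loose roll of paper tape, 90 mm across, 25 mm high, to the left of the mat; leave it
- glue: loose white glue bottle, 52 mm across and 130 mm high, standing left of the board; leave it
- sanding_block: loose cork sanding block 90 x 50 x 30 mm to the right of the mat; leave it
- brush: loose brush lying right of the board; leave it
- tuner: loose small metal guitar tuner, about 55 mm long, 12 mm high, lying 95 to 110 mm to the side of the mat's centre; leave it
Mind the look-alikes: they are no part of the job. Leave any purple or turquoise look-alike of the part that bears case_right_center alone.

How it is judged:
By the outcome, as a careful person would: the job done as asked, in the order asked, and still so for the second after the job is handed in, while the arm keeps its last pose, push and grip.
It also fails if it takes over 72 s, if anything falls off the work surface, if the arm or the gripper's body presses on something with over 40 N, if the wrist force passes 120 N, or if a joint passes its speed limit or range.

### The arm

A 6-joint arm with a two-finger parallel gripper is mounted at the origin on the work surface. World frame = base frame: x ahead of the robot, y to its left, z up, the work surface at z = 0. Lengths are in mm, angles in rad, forces in N, time in s.
With the tool pointing down it reaches from about 325 to 875 mm from the base axis. Payload 4.4 kg.
Tool frame: the origin (TCP) lies on the centre line of the jaws, within the pads' length; the fingertips stand ahead of it and the grasp point (between the pads) lies 6 mm ahead of it (ctrl.tcp_to_tips is the z of the fingertips in the tool frame, in mm); z points along the fingers, y is the direction in which the jaws open and shut (so a half turn about z gives the same grasp; the last joint's range is limited). The gripper opens to 85 mm and grips with 20 to 120 N. Pads are 22 mm wide; open, the fingers measure 114 mm over their backs; the gripper's body (76 mm by 85 mm) begins 54 mm behind the grasp point. The pads swing forward as they close: fully open they stand 13 mm farther back than shut.
Start: joints at [1.119, 0.207, 1.542, -0, 1.393, -0.15], TCP at [170.922, 549.011, 256.282] pointing down, gripper open.
Joint ranges: [-2.73, 2.73], [-0.86, 2.22], [0.23, 2.46], [-1.11, 4.25], [0.08, 2.63], [-2.82, 2.82]. Speed limits (rad/s): [2.79, 2.79, 3.14, 3.14, 3.14, 3.14].

### API

Orientations are given as a 3x3 rotation matrix whose columns are the frame's x, y, z axes.
In Python, from plant import ctrl, sensors, optics gives the robot as it stands. Calls block until the motion is done:
- ctrl.move_ptp(position, orientation): joint-space move of the TCP to a pose.
- ctrl.move_l(position, rot=None, vel=150, threshold=None): straight line of the TCP; rot=None keeps the orientation; vel is the mean speed in mm/s. With threshold (N) it stops when the force on the tool has changed by that much, and returns True; else False.
- ctrl.set_joints(angles): joint-space move.
- ctrl.gripper_to(opening, force=None): finger opening in mm; force is the grip in N (None keeps the last); returns when the fingers have stopped.
- ctrl.hold(seconds).
- ctrl.solve_ik(position, orientation): joint angles nearest the present ones, or None.
- sensors.read_state(): the state.
- optics.grab_frame(name): name is "scene" or "top" or "wrist"; returns (picture, depth): 384x512x3 uint8, red, green, blue; 384x512 float32, mm along the optical axis (not along the pixel's ray), 0 where there is no reading.
- optics.camera_params(name): a dict with "mtx" (3x3 intrinsics, pixels), "R" (3x3) and "t" (3): a world point X has camera coordinates R X + t; the wrist camera has in their place "T_tool_cam" (4x4, takes a point from camera to tool coordinates, whose origin is the TCP and whose axes are the flange's). Camera axes: x right, y down, z forward; pixel columns grow to the right and rows downward; lengths in mm; the calibration is good to about 2 mm. A picture is of the moment at which its call begins: read the wrist's pose just before it. camera_params takes no time and is no camera call.
A pose or a line that the arm cannot do raises ctrl.MotionError and nothing moves.
- ctrl.finish_job(): hands the job in, once; it reports no verdict.
The state is a dict: "t": time; "q": joint angles; "qvel": joint speeds; "tau": joint torques, N m; "eef_pos": TCP position; "eef_rot": TCP orientation; "force": force on the tool from outside, world axes, zero at the start; "wrist_torque": the same for the moment, N m; "grip_width": finger opening in mm.
Only numpy, scipy, OpenCV 4.12 (cv2) and the standard library are available. Lean on these libraries where they do the work, as an engineer would, in place of code of your own. Each camera call takes 0.05 s, during which the arm holds its last target.

## Working session

There is one attempt and no reset: what is moved stays moved. The work goes in short steps, each a Python script; the robot and the scene stay as the last script left them, time stands still between calls to the robot, and variables do not carry over. Pictures are saved under pics/ and viewed, and the job is handed in when it is done.

```bash
ls; mkdir -p pics; python3 - <<'E'
from plant import ctrl,sensors,optics
import cv2,numpy as np
for n in ("scene","top"):
    p,d=optics.grab_frame(n); cv2.imwrite(f"pics/{n}0.png",p[:,:,::-1]); np.save(f"pics/{n}0.npy",d); print(n,optics.camera_params(n))
s=sensors.read_state(); print(s); print(ctrl.tcp_to_tips, optics.camera_params("wrist"))
E
```

```text
pics
scene {'mtx': array([[412.80509969,   0.        , 254.27249459],
       [  0.        , 412.80509969, 194.68500378],
       [  0.        ,   0.        ,   1.        ]]), 'R': array([[-0.46251873,  0.88634869, -0.02150413],
       [ 0.54018437,  0.26248299, -0.79956459],
       [-0.70304856, -0.38142979, -0.600195  ]]), 't': array([ 230.72187526, -215.03115959, 1508.41894038])}
top {'mtx': array([[429.66515403,   0.        , 256.65915038],
       [  0.        , 429.66515403, 189.19366357],
       [  0.        ,   0.        ,   1.        ]]), 'R': array([[-1.89010701e-02, -9.99817707e-01, -2.70210507e-03],
       [-9.93478480e-01,  1.90850322e-02, -1.12411168e-01],
       [ 1.12442246e-01,  5.59791859e-04, -9.93658104e-01]]), 't': array([   1.60122748,  522.70082835, 1447.55926186])}
{'t': 0.1, 'q': array([ 1.11851154e+00,  2.07357387e-01,  1.54282449e+00, -1.80381018e-05,
        1.39352749e+00, -1.50513421e-01]), 'qvel': array([-0.00099779, -0.00124652, -0.00272239,  0.00073837, -0.00140021,
       -0.00041652]), 'tau': array([-7.89944170e-04, -3.84094620e+01, -2.92549700e+01, -2
[... 290 characters left out ...]
3, -9.99997760e-01]]), 'force': array([ 0.25553177, -0.15218057, -0.21041506]), 'wrist_torque': array([-0.01209338,  0.02515897,  0.01295683]), 'grip_width': 85.32282883071949}
25.0 {'mtx': array([[337.03344926,   0.        , 251.28850221],
       [  0.        , 337.03344926, 188.31204141],
       [  0.        ,   0.        ,   1.        ]]), 'T_tool_cam': array([[ 1.04817362e-03, -9.65220188e-01, -2.61436206e-01,
         6.57159244e+01],
       [ 9.99999134e-01,  1.21992748e-03, -4.94674894e-04,
        -5.71785211e-02],
       [ 7.96403407e-04, -2.61435461e-01,  9.65220630e-01,
        -1.16861299e+02],
       [ 0.00000000e+00,  0.00000000e+00,  0.00000000e+00,
         1.00000000e+00]])}
```

View pics/top0.png

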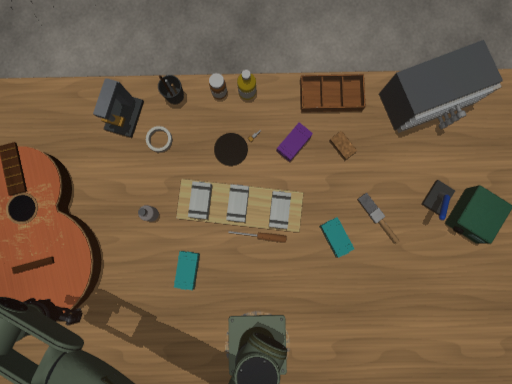

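View pics/scene0.png

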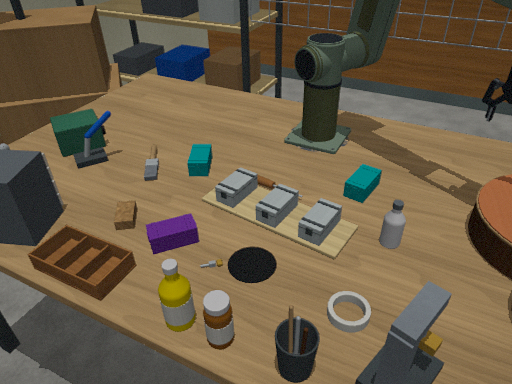

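The top view shows the three grey cases on the board at (200,201), (238,203) and (280,210). The mat is at (231,149), and the purple and turquoise look-alikes are off the board at (295,142), (187,270) and (337,238). Next I'll measure these from both views and zoom in.

```bash
cat > h.py <<'E'
import numpy as np,cv2
from plant import ctrl,sensors,optics
def cloud(d,cp):
    K=cp["mtx"]; v,u=np.mgrid[:d.shape[0],:d.shape[1]]
    c=np.stack([(u-K[0,2])/K[0,0]*d,(v-K[1,2])/K[1,1]*d,d],-1)
    return (c-cp["t"])@cp["R"]
E
python3 - <<'E'
from h import *
for n in ("top","scene"):
    p=cv2.imread(f"pics/{n}0.png"); d=np.load(f"pics/{n}0.npy"); P=cloud(d,optics.camera_params(n))
    Z=P[...,2]; ok=d>0
    reg=ok&(P[...,0]>330)&(P[...,0]<560)&(P[...,1]>-250)&(P[...,1]<300)
    print(n,'table z',np.median(Z[reg&(Z<6)]), 'board', np.median(Z[reg&(Z>8)&(Z<18)]))
    m=(reg&(Z>45)&(Z<90)).astype(np.uint8)
    k,l,st,ce=cv2.connectedComponentsWithStats(m)
    for i in range(1,k):
        if st[i,4]<80: continue
        q=P[l==i]; zt=np.percentile(q[:,2],[50,90,99]); 
        t=q[q[:,2]>zt[0]-4]
        print(ce[i].round(),st[i,4],'z',zt.round(1),cv2.minAreaRect(t[:,:2].astype(np.float32)), q[:,:2].mean(0).round(1))
    # board, board level
    b=(reg&(Z>7)&(Z<20)).astype(np.uint8); k,l,st,ce=cv2.connectedComponentsWithStats(b)
    q=P[(b>0)]; print('boardpts',[ (st[i,4],cv2.minAreaRect(P[l==i][:,:2].astype(np.float32))) for i in range(1,k) if st[i,4]>150])
    hsv=p.max(2); mm=ok&(hsv<45)&(P[...,0]>540)&(P[...,0]<760)&(abs(P[...,1])<130)&(Z<15)
    k,l,st,ce=cv2.connectedComponentsWithStats(mm.astype(np.uint8)); i=1+np.argmax(st[1:,4]); q=P[l==i]
    print('mat',ce[i],st[i],q.mean(0),np.median(q[:,2]),cv2.minEnclosingCircle(q[:,:2].astype(np.float32)))
p=cv2.imread("pics/top0.png")[120:250,160:320]; a=cv2.resize(p,None,fx=4.5,fy=4.5,interpolation=cv2.INTER_CUBIC); cv2.imwrite("pics/topz.png",a)
p=cv2.imread("pics/scene0.png")[140:290,130:370]; a=cv2.resize(p,None,fx=3.3,fy=3.3,interpolation=cv2.INTER_CUBIC); cv2.imwrite("pics/scenez.png",a)
E
```

```text
top table z -0.097167991431728 board 12.185284170305886
[199. 200.] 693 z [61.8 65.6 68.6] ((487.1716003417969, 186.2211456298828), (62.60625076293945, 122.60857391357422), 82.55944061279297) [486.1 185.6]
[237. 203.] 678 z [62.  66.1 68.9] ((475.1183776855469, 57.973609924316406), (62.169830322265625, 121.02860260009766), 82.58342742919922) [473.9  57.8]
[279. 210.] 683 z [62.  65.8 69.2] ((449.3836364746094, -83.5938720703125), (62.30149841308594, 120.14592742919922), 82.35692596435547) [448.5 -83.2]
[327. 230.] 94 z [50.3 54.2 58.2] ((374.81951904296875, -235.9333953857422), (27.077064514160156, 66.7424087524414), 89.869384765625) [ 378.6 -240.3]
boardpts [(np.int32(2633), ((470.6955871582031, 52.77680969238281), (429.9322509765625, 145.68341064453125), 82.3938980102539))]
mat [231.03422053 148.79214195] [217 133  31  32 789] [671.29132941  79.59247916   2.83821843] 2.8527191123358877 ((671.6796875, 80.97032928466797), 58.07585906982422)
scene table z 0.23037245892250108 board 12.124880610860348
[236. 182.] 726 z [61.6 63.7 64.8] ((450.2762756347656, -82.89749145507812), (65.62547302246094, 129.38088989257812), 82.60071563720703) [459.  -78.6]
[277. 200.] 835 z [61.7 63.8 65.2] ((474.16998291015625, 59.31956481933594), (64.38105773925781, 124.74589538574219), 82.15621185302734) [484.1  62.3]
[320. 216.] 940 z [61.8 63.5 65. ] ((487.874755859375, 186.8514862060547), (64.3215103149414, 124.82845306396484), 82.82071685791016) [496.9 189.2]
boardpts [(np.int32(2561), ((470.66387939453125, 53.40968322753906), (431.8414306640625, 143.8220977783203), 82.4571304321289))]
mat [250.41455696 264.37341772] [ 228  247   47   36 1264] [674.97108508  81.4731678    3.12127903] 3.1563599945385685 ((673.178466796875, 81.06470489501953), 60.1422233581543)
```

View pics/topz.png

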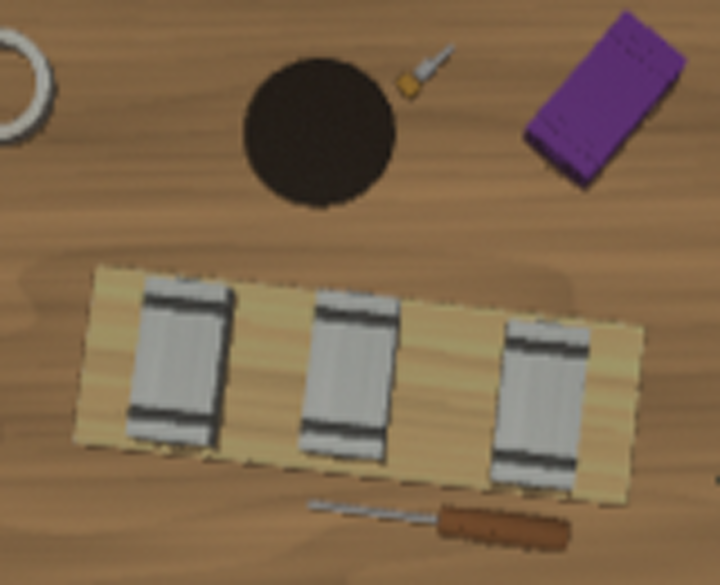

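View pics/scenez.png

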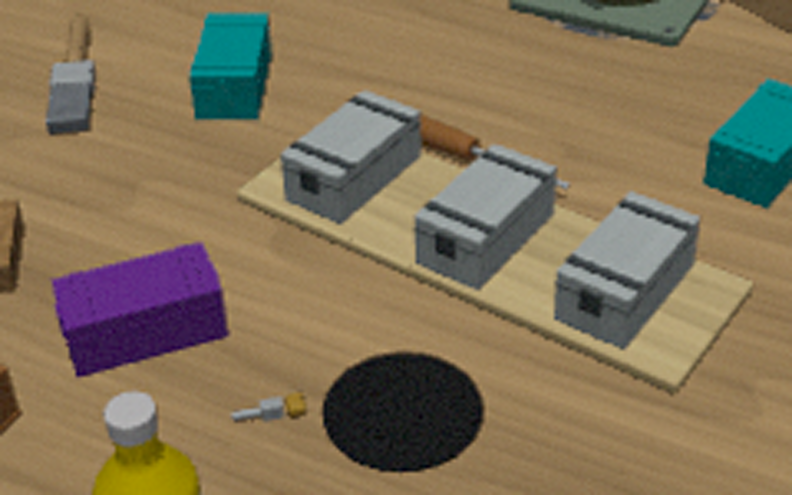

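Both views agree. The case tops are at 62 mm, which is the 12 mm board plus 50 mm. The mat is at (672, 81), top at 3 mm, and everything is turned about -7.5°. Next I'll check reachability of all the poses, then move.

```bash
python3 - <<'E'
from h import *
R=rot(-1); c=C['L']
ctrl.move_ptp(tcp([*c,190],R),R); s=st(); print(s['t'],s['eef_pos'],s['force'],s['wrist_torque'])
T=optics.camera_params("wrist")["T_tool_cam"]; K=optics.camera_params("wrist")["mtx"]
p,d=optics.grab_frame("wrist"); cv2.imwrite("pics/w1.png",p[:,:,::-1])
v,u=np.mgrid[:384,:512]; c3=np.stack([(u-K[0,2])/K[0,0]*d,(v-K[1,2])/K[0,0]*d,d],-1)
P=(c3@T[:3,:3].T+T[:3,3])@s['eef_rot'].T+s['eef_pos']
m=(d>0)&(P[...,2]>55)&(P[...,2]<72)
k,l,stt,ce=cv2.connectedComponentsWithStats(m.astype(np.uint8))
for i in range(1,k):
    if stt[i,4]>500:
        q=P[l==i]; print(ce[i],stt[i,4],np.median(q[:,2]),cv2.minAreaRect(q[:,:2].astype(np.float32)))
E
```

```text
1.8667 [487.32626111 187.27375619 196.17816711] [-0.24814223 -0.02192804  0.3912487 ] [0.01909217 0.01704251 0.00822428]
[454.72246696  99.51982379] 908 63.98418708940477 ((444.83123779296875, 344.1946105957031), (21.884916305541992, 50.84989929199219), 85.05017852783203)
[249.30581215 179.02534129] 12233 61.374707667144435 ((486.2624816894531, 185.602783203125), (62.99968719482422, 122.80159759521484), 82.33006286621094)
[ 82.80612663 182.37644361] 12209 61.442064502158786 ((474.0975646972656, 57.417381286621094), (63.96434783935547, 122.95252227783203), 82.80371856689453)
```

View pics/w1.png

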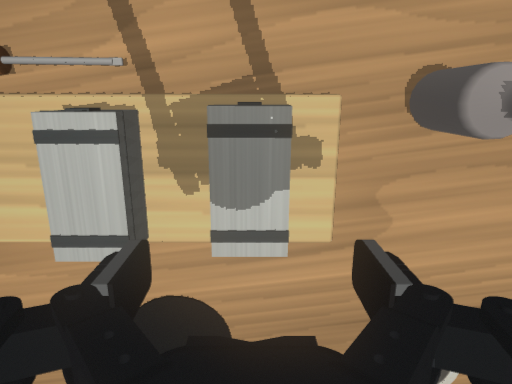

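The wrist view shows the left case at (249,180), between the jaws and in line with the board. Its measured centre (486, 186) and top (61.4) agree with the two fixed cameras. I'll grasp and lift it.

```bash
python3 - <<'E'
from h import *
R=rot(-1); c=np.array([487,186.2])
print(ctrl.move_l(tcp([*c,38],R),vel=120,threshold=12)); s=st(); print(s['t'],s['eef_pos'],s['force'])
ctrl.gripper_to(50,80); s=st(); print(s['t'],s['grip_width'],s['force'],s['wrist_torque'])
ctrl.move_l(tcp([*c,127],R),vel=80); ctrl.hold(0.3); s=st(); print(s['t'],s['eef_pos'],s['grip_width'],s['force'],s['wrist_torque'])
# one timing test of tip
R2=rot(-1,20); q=ctrl.solve_ik(tcp([*c,127],R2),R2); t=s['t']; ctrl.set_joints(q); s=st(); print('tip dur',s['t']-t,s['qvel'],s['force'],s['wrist_torque'])
ctrl.hold(0.4); s=st(); print(s['eef_pos'],s['force'],s['wrist_torque'])
E
```

```text
False
3.3333 [487.83204896 186.38280085  44.84845945] [ 0.15887866 -0.05898029  1.31643816]
3.675 61.19778981806199 [-0.64841309 -0.32579558  5.70053309] [-0.20588229  0.14224562 -0.00029868]
5.2417 [486.82651859 186.15814855 132.66103352] 61.00973422571366 [-0.03202651  0.75504636 -3.56481477] [-0.02418913  0.00565743 -0.00476313]
tip dur 0.4416000000000002 [ 0.01897817 -0.03757522  0.0473062   0.00288527  0.00464114 -0.00056156] [-0.46149651  0.69072872 -4.12844534] [-0.07441617 -0.27654315  0.03244504]
[488.54255475 186.2094591  133.09032905] [ 0.13291128 -0.3263443  -3.70148814] [-0.07715388 -0.33992442  0.02296434]
```

```bash
cat >> h.py <<'E'
def avg(n=6):
    a=[]
    for _ in range(n):
        ctrl.hold(0.05); s=st(); Rt=s['eef_rot']; a.append(np.r_[Rt.T@s['force'],Rt.T@s['wrist_torque']])
    return np.mean(a,0), s
def tipto(c,z,tip,dx=0):
    R=rot(-1,tip); ax=-R[:,0]*0+rot(1)[:,0]
    q=ctrl.solve_ik(tcp(np.r_[c,z]+ax*dx,R),R); assert q is not None; ctrl.set_joints(q)
def shake(c,z=127,n=4,A=22,measure=True):
    t0=st()['t']
    for i in range(n):
        tipto(c,z,A,15); tipto(c,z,-A,-15)
    print('shake dur',st()['t']-t0)
    if measure:
        for a in (20,0,-20,0):
            tipto(c,z,a); ctrl.hold(0.35); m,s=avg(); print(a,'F',m[:3].round(2),'T',m[3:].round(3),'t',round(s['t'],2),'w',s['grip_width'].round(2))
E
python3 - <<'E'
from h import *
shake(np.array([487,186.2]))
E
```

```text
shake dur 5.9667Traceback (most recent call last):
  File "<stdin>", line 2, in <module>
  File "h.py", line 34, in shake
    tipto(c,z,a); ctrl.hold(0.35); m,s=avg(); print(a,'F',m[:3].round(2),'T',m[3:].round(3),'t',round(s['t'],2),'w',s['grip_width'].round(2))
                                                                                                                    ^^^^^^^^^^^^^^^^^^^^^
AttributeError: 'float' object has no attribute 'round'
```

```bash
sed -i "s/s\['grip_width'\].round(2)/round(float(s['grip_width']),2)/" h.py; python3 - <<'E'
from h import *
c=np.array([487,186.2])
for a in (20,0,-20,0):
    tipto(c,127,a); ctrl.hold(0.3); m,s=avg(4); print(a,'F',m[:3].round(2),'T',m[3:].round(3),'t',round(s['t'],2),'w',round(float(s['grip_width']),2))
E
```

```text
20 F [-1.21 -0.2   3.61] T [-0.007 -0.419  0.002] t 14.22 w 61.5
0 F [-0.16  0.05  3.53] T [-0.011 -0.009 -0.015] t 15.17 w 61.27
-20 F [ 1.77 -0.24  3.2 ] T [ 0.002  0.328 -0.01 ] t 16.12 w 60.85
0 F [-0.19 -0.06  3.49] T [ 0.003 -0.002 -0.011] t 17.08 w 61.07
```

```bash
cat >> h.py <<'E'
def meas(c,angs,z=127):
    for a in angs:
        tipto(c,z,a); ctrl.hold(0.35); m,s=avg(5); print(a,'F',m[:3].round(2),'T',m[3:].round(3),'t',round(s['t'],2),'w',round(float(s['grip_width']),2))
E
python3 - <<'E'
from h import *
c=np.array([487,186.2])
meas(c,(5,-5))
R=rot(-1); tipto(c,127,0); s=st(); print(s['t'],s['eef_pos'])
R=rot(-1)
ctrl.move_l(tcp([*c,45],R),rot=R,vel=110)
print(ctrl.move_l(tcp([*c,36.5],R),rot=R,vel=25,threshold=4)); s=st(); print(s['t'],s['eef_pos'],s['force'])
ctrl.gripper_to(85); s=st(); print(s['t'],s['grip_width'],s['force'])
ctrl.move_l(tcp([*c,130],R),vel=160); print(st()['t'])
E
```

```text
5 F [-0.23  0.12  3.93] T [-0.019 -0.05   0.017] t 17.93 w 61.13
-5 F [0.58 0.17 4.01] T [ 0.008  0.109 -0.012] t 18.83 w 61.17
19.0833 [488.37948819 186.05858046 133.24939586]
True
20.3083 [488.255264   186.43681886  45.07203165] [-0.30713582  0.88773862  4.1350747 ]
20.675 84.82956981423214 [ 0.22552207 -0.22851384 -0.01029171]
21.4083
```

The left case's torque at ±5° swings 0.16 N m, purely in proportion to the tilt (0.19 expected if solid, 0.30 with the ball), so it is solid. It has been set down, so the middle case is next.

```bash
cat >> h.py <<'E'
def pick(c):
    R=rot(-1)
    ctrl.move_ptp(tcp([*c,130],R),R)
    b=ctrl.move_l(tcp([*c,38],R),rot=R,vel=130,threshold=15); s=st(); print(b,s['t'],s['eef_pos'])
    ctrl.gripper_to(50,80); print('w',st()['grip_width'])
    ctrl.move_l(tcp([*c,127],R),vel=110); s=st(); print(s['t'],s['force'],s['grip_width'])
def setdown(c):
    R=rot(-1); tipto(c,127,0)
    ctrl.move_l(tcp([*c,45],R),rot=R,vel=110)
    print(ctrl.move_l(tcp([*c,36.5],R),rot=R,vel=25,threshold=4)); s=st(); print(s['t'],s['eef_pos'],s['force'])
    ctrl.gripper_to(85); s=st(); print(s['t'],s['grip_width'],s['force'])
    ctrl.move_l(tcp([*c,130],R),vel=160); print(st()['t'])
E
python3 - <<'E'
from h import *
c=np.array([474.8,58.5])
pick(c); shake(c,n=4,measure=False); meas(c,(5,-5))
E
```

```text
False 22.8417 [475.49974323  58.87772994  44.49219894]
w 61.035452894754286
24.1417 [ 1.57600794e-03 -3.52696656e-01 -4.08184031e+00] 61.223251037710796
shake dur 6.308299999999999
5 F [ 0.05 -0.35  3.8 ] T [-0.004 -0.091 -0.02 ] t 31.63 w 61.23
-5 F [ 0.22 -0.07  3.91] T [-0.009  0.101 -0.005] t 32.53 w 61.16
```

The middle case's swing is 0.19 N m, so it is also solid. I'll set it down and do the right one.

```bash
python3 - <<'E'
from h import *
c=np.array([474.8,58.5]); setdown(c)
c=np.array([449.8,-83.1])
pick(c); shake(c,n=4,measure=False); meas(c,(5,-5))
p,d=optics.grab_frame("scene"); cv2.imwrite("pics/scene1.png",p[:,:,::-1])
E
```

```text
True
34.0 [476.20144498  58.4481433   45.44345244] [-0.16042057  0.24961234  3.85624333]
34.3667 84.80112215205898 [-0.43203538  0.37834968  0.55462646]
35.0917
False 36.5833 [450.51478362 -82.86903109  44.49072688]
w 61.47183405580913
37.8833 [-0.34269628 -0.48062427 -3.83619645] 61.527479826022784
shake dur 6.008400000000002
5 F [-0.16 -0.15  3.57] T [-0.028 -0.168  0.028] t 45.03 w 60.88
-5 F [0.13 0.17 3.46] T [-0.008  0.013 -0.001] t 45.92 w 60.69
```

View pics/scene1.png

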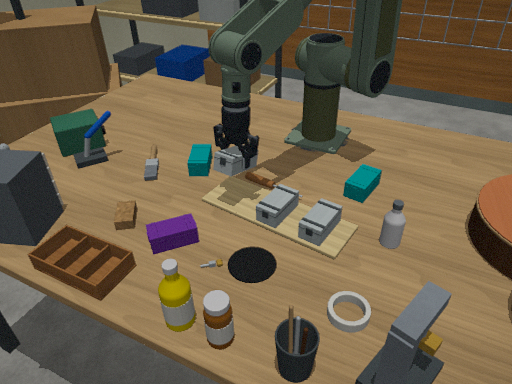

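The scene view shows the right case held at (236,160), with the left and middle cases standing at (320,222) and (277,205). The right case has a 0.08 N m offset that ±5° didn't reverse, so I'll use larger tips to see if it changes sign.

```bash
python3 - <<'E'
from h import *
c=np.array([449.8,-83.1])
meas(c,(22,0,-22,0))
E
```

```text
22 F [-0.91 -0.18  3.22] T [-0.028 -0.311  0.018] t 47.11 w 61.21
0 F [-0.24 -0.1   3.41] T [-0.017 -0.075  0.003] t 48.17 w 60.99
-22 F [1.22 0.11 3.52] T [-0.038  0.329  0.003] t 49.24 w 61.11
0 F [-0.13  0.08  3.44] T [-0.045 -0.089  0.009] t 50.32 w 61.17
```

The level reading is the same (-0.08) after both tips, but at ±22° the swing is 0.14 N m smaller than a solid case would give (0.64 against 0.78). That matches a ball rolling to the low end. The ball staying at one end when level suggests the case may have pitched slightly in the grip, so I'll check with the cameras.

```bash
python3 - <<'E'
from h import *
s=st(); print(s['t'],s['eef_pos'],Ro.from_matrix(rot(-1).T@s['eef_rot']).as_euler('xyz',degrees=True))
G=s['eef_pos']+6*s['eef_rot'][:,2]; X=rot(1)
for n in ("scene","top"):
    p,d=optics.grab_frame(n); np.save(f'pics/{n}2.npy',d); cv2.imwrite(f"pics/{n}2.png",p[:,:,::-1])
    P=cloud(d,optics.camera_params(n)); q=(P-G)@X  # case coords
    q[...,1]=-q[...,1] if False else q[...,1]
    # lid points outside gripper
    m=(d>0)&(abs(q[...,1])<26)&(abs(q[...,0])<58)&(abs(q[...,2])<45)
    for a,b in ((-58,-42),(-42,-28),(-28,28),(28,42),(42,58)):
        k=m&(q[...,0]>a)&(q[...,0]<b)&(q[...,2]>10 if True else 1); z=q[...,2][k]
        print(n,a,b,k.sum(),np.percentile(z,[10,50,90]).round(1) if len(z) else '')
p=cv2.imread("pics/scene2.png")[90:230,170:350]; cv2.imwrite("pics/scene2z.png",cv2.resize(p,None,fx=4,fy=4,interpolation=cv2.INTER_CUBIC))
E
```

```text
50.3167 [449.7460484  -83.11913707 133.08490243] [ 0.00072434 -0.01963049  0.0044357 ]
scene -58 -42 0 
scene -42 -28 0 
scene -28 28 0 
scene 28 42 0 
scene 42 58 0 
top -58 -42 0 
top -42 -28 0 
top -28 28 0 
top 28 42 0 
top 42 58 0
```

View pics/scene2z.png

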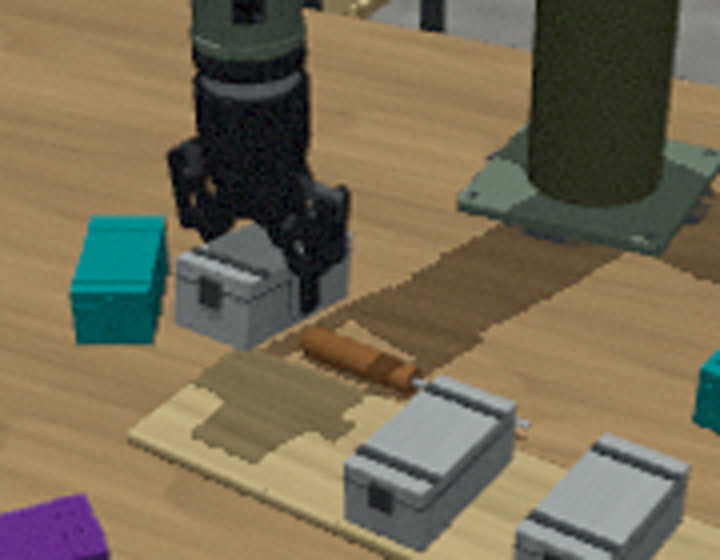

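```bash
python3 - <<'E'
from h import *
s=st(); G=s['eef_pos']+6*s['eef_rot'][:,2]; X=rot(1)
for n in ("scene","top"):
    d=np.load(f'pics/{n}2.npy')
    P=cloud(d,optics.camera_params(n)); q=(P-G)@X; q[...,1:]*=-1
    m=(d>0)&(abs(q[...,1])<27)&(abs(q[...,0])<62)&(q[...,2]>12)&(q[...,2]<45)
    for a,b in ((-62,-52),(-52,-42),(-42,-32),(-32,32),(32,42),(42,52),(52,62)):
        k=m&(q[...,0]>a)&(q[...,0]<b); z=q[...,2][k]
        print(n,a,b,k.sum(),np.percentile(z,[10,50,90]).round(1) if len(z) else '')
E
```

```text
scene -62 -52 2 [20.6 21.3 22. ]
scene -52 -42 2 [22.1 22.2 22.3]
scene -42 -32 1 [24.7 24.7 24.7]
scene -32 32 133 [26.8 30.9 34.4]
scene 32 42 37 [35.5 36.4 37.8]
scene 42 52 44 [30.2 36.5 37.9]
scene 52 62 134 [15.  24.6 35.9]
top -62 -52 56 [16.9 19.6 22.9]
top -52 -42 54 [17.7 23.6 27.4]
top -42 -32 53 [19.6 22.9 25.6]
top -32 32 16 [22.5 25.4 27.6]
top 32 42 0 
top 42 52 0 
top 52 62 0
```

The lid measures about 8.5° off level, far end up, so the right case did pitch in the grip. That explains the readings: at tool "0" and ±5° the ball stayed at the near, low end, and at ±22° it changed ends. The right case is the rattling one. I'll grip harder, correct the pitch and carry it to the mat.

```bash
cat >> h.py <<'E'
def lidfit(tag):
    s=st(); G=s['eef_pos']+6*s['eef_rot'][:,2]; X=rot(1)
    for n in ("scene","top"):
        p,d=optics.grab_frame(n); np.save(f'pics/{n}{tag}.npy',d); cv2.imwrite(f"pics/{n}{tag}.png",p[:,:,::-1])
        P=cloud(d,optics.camera_params(n)); q=(P-G)@X; q[...,1:]*=-1
        m=(d>0)&(abs(q[...,1])<27)&(abs(q[...,0])<56)&(abs(q[...,0])>25)&(q[...,2]>12)&(q[...,2]<40)
        x,z=q[...,0][m],q[...,2][m]
        for it in range(4):
            b=np.polyfit(x,z,1); r=abs(np.polyval(b,x)-z); k=r<max(2.5,1.5*np.median(r)); x,z=x[k],z[k]
        print(n,len(x),'near/far',(x<0).sum(),(x>0).sum(),'slope deg',np.degrees(np.arctan(b[0])).round(2),'z0',b[1].round(1),'rms',np.std(np.polyval(b,x)-z).round(2))
    return
E
python3 - <<'E'
from h import *
ctrl.gripper_to(50,115); print(st()['grip_width'])
R=rot(-1,8.5); c=np.array([449.8,-83.1])
ctrl.move_l(tcp([*c,145],R),rot=R,vel=60)
R=rot(-1,8.5); ctrl.move_l(tcp([*MAT,170],R),rot=R,vel=150)
ctrl.hold(0.3); s=st(); print(s['t'],s['eef_pos'],s['grip_width'])
lidfit('3')
for n in("scene","top"):
    a=cv2.imread(f"pics/{n}3.png"); y,x=(140,170) if n=="scene" else (60,150)
    cv2.imwrite(f"pics/{n}3z.png",cv2.resize(a[y:y+160,x:x+180],None,fx=3.7,fy=3.7,interpolation=cv2.INTER_CUBIC))
E
```

```text
60.87879505999938
53.3833 [672.77415965  80.65281306 176.07967043] 60.97634930209851
scene 237 near/far 3 234 slope deg 1.06 z0 29.2 rms 0.96Traceback (most recent call last):
  File "<stdin>", line 7, in <module>
  File "h.py", line 58, in lidfit
    b=np.polyfit(x,z,1); r=abs(np.polyval(b,x)-z); k=r<max(2.5,1.5*np.median(r)); x,z=x[k],z[k]
    raise TypeError("expected non-empty vector for x")
TypeError: expected non-empty vector for x
```

```bash
cat > fit.py <<'E'
from h import *
import sys
def an(tag,G):
    X=rot(1); n="scene"; d=np.load(f'pics/{n}{tag}.npy')
    P=cloud(d,optics.camera_params(n)); q=(P-G)@X; q[...,1:]*=-1
    y,x0,z=q[...,1],q[...,0],q[...,2]
    # front face
    m=(d>0)&(abs(y)<25)&(x0>48)&(x0<72)&(z>-24)&(z<18)
    A=q[m]; print('front n',len(A))
    for _ in range(5):
        c,*_r=np.linalg.lstsq(np.c_[A[:,1],A[:,2],np.ones(len(A))],A[:,0],rcond=None); r=A[:,0]-np.c_[A[:,1],A[:,2],np.ones(len(A))]@c
        A=A[abs(r)<max(1.5,2*np.median(abs(r)))]
    print('front: x=%.2f, dx/dy=%.3f, pitch(far up +) from face %.2f deg, n=%d rms %.2f'%(c[2],c[0],np.degrees(np.arctan(-c[1])),len(A),r.std()))
    m=(d>0)&(abs(y)<26)&(x0>20)&(x0<57)&(z>20)&(z<40)
    A=q[m]
    for _ in range(5):
        c,*_r=np.linalg.lstsq(np.c_[A[:,0],A[:,1],np.ones(len(A))],A[:,2],rcond=None); r=A[:,2]-np.c_[A[:,0],A[:,1],np.ones(len(A))]@c
        A=A[abs(r)<max(1.2,2*np.median(abs(r)))]
    print('lid pitch %.2f roll %.2f z0 %.1f n %d'%(np.degrees(np.arctan(c[0])),np.degrees(np.arctan(c[1])),c[2],len(A)))
if __name__=="__main__":
    s=st(); G=s['eef_pos']+6*s['eef_rot'][:,2]
    an('3',G); an('2',np.array([449.746,-83.119,127.08]))
    a=cv2.imread("pics/scene3.png"); cv2.imwrite("pics/scene3z.png",cv2.resize(a[110:270,170:350],None,fx=3.7,fy=3.7,interpolation=cv2.INTER_CUBIC))
    a=cv2.imread("pics/top3.png"); cv2.imwrite("pics/top3z.png",cv2.resize(a[60:240,150:330],None,fx=3.3,fy=3.3,interpolation=cv2.INTER_CUBIC))
E
python3 fit.py
```

```text
front n 247
front: x=57.87, dx/dy=0.004, pitch(far up +) from face 0.35 deg, n=188 rms 0.71
lid pitch 0.69 roll 0.31 z0 29.4 n 203
front n 140
front: x=58.48, dx/dy=-0.000, pitch(far up +) from face 8.67 deg, n=98 rms 0.74
lid pitch 0.49 roll -0.14 z0 35.1 n 113
```

View pics/scene3z.png

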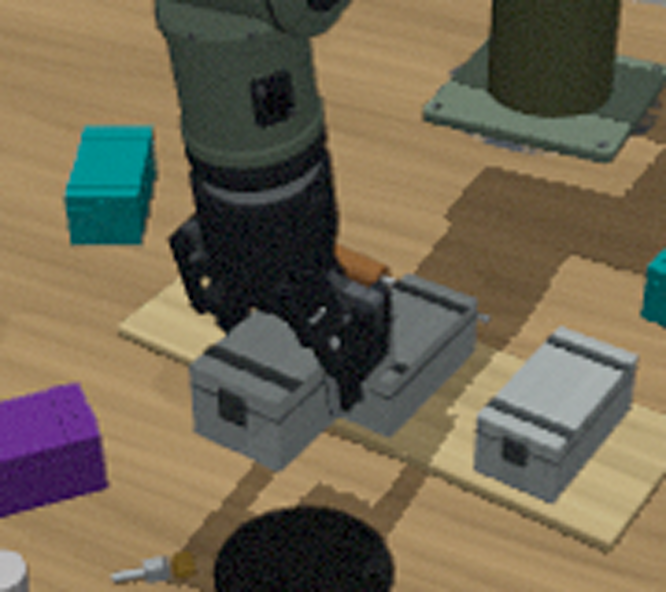

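View pics/top3z.png

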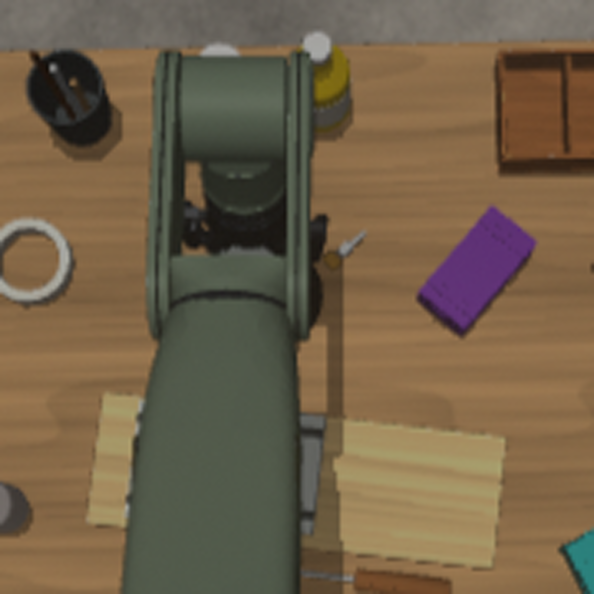

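At the mat the end-face fit gives 0.35° pitch (8.7° before the correction). The left case's latch at (309,232) and the middle case's strap end at (278,212) are where they started. The underside is about 145 mm above the mat. I'll do a stillness check and hand in.

```bash
python3 - <<'E'
from h import *
ctrl.hold(0.3); s=st(); print(s['t'],s['eef_pos'],abs(s['qvel']).max(),s['grip_width'],s['force'])
lid=0
p,d=optics.grab_frame("scene"); np.save("pics/scene4.npy",d); cv2.imwrite("pics/scene4.png",p[:,:,::-1])
from fit import an
an('4',s['eef_pos']+6*s['eef_rot'][:,2])
# left & middle: lid heights
P=cloud(d,optics.camera_params("scene"))
for k in 'LM':
    m=(d>0)&(np.hypot(*(np.moveaxis(P[...,:2]-C[k],-1,0)))<60)&(P[...,2]>45)&(P[...,2]<80); print(k,m.sum(),np.median(P[...,2][m]))
ctrl.finish_job()
E
```

```text
53.7833 [672.86940879  80.88993079 175.91042466] 0.00104362237377613 60.7100495277613 [-0.12681522  0.65680089 -3.72516926]
front n 243
front: x=57.96, dx/dy=0.007, pitch(far up +) from face -0.79 deg, n=184 rms 0.71
lid pitch 0.71 roll 0.15 z0 29.2 n 208
L 786 62.05180160113352
M 415 61.905419909293975
the job is handed in; nothing more can be done
```

The right-hand case is the one that rattles. I handed the job in at about 54 s with that case held over the mat, level and still. I lifted each case about 9 cm, working left to right, and shook it end to end four times at about ±22°. The left and middle cases are back on their places.

- **Left and middle cases:** at ±5° their torque swung only as much as a solid case's would (0.16 and 0.19 N m, against 0.19 expected). The left case was also tipped ±20° and showed no offset when levelled afterwards. Their lids now measure 62 mm high, so both stand flat.
- **Right case:** at ±22° its swing was about 0.14 N m smaller than a solid case would give, which matches the ball changing ends. It also showed a 0.08 N m offset when level.
- **A check that disagreed:** the first ±5° test on the right case looked like a solid one. It had slipped about 8.5° in the grip during shaking, so the ball stayed at the near end. I confirmed the slip with the camera, tightened the grip from 80 to 115 N and corrected the angle.
- **At hand-in:** the case is over the mat centre with its underside about 145 mm above it. Two pitch fits gave -0.8° and +0.7°, so it is level to within about 1°. Joint speeds were near zero.

The top camera could not see the held case because the arm was in the way, so the final level check rests on the scene camera alone.

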